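Set the copper finger of a tack-welding nest and load the weld nut

TASK

The copper earth finger of the tack-welding nest has sprung up too high to touch the work. Press it down on its bead at mid-span, never harder than 25 N and never by its thin turned-up end, until it takes a set and, let go, springs back to stand with its heel about 5 mm lower than the nut is tall, that is 14 mm above the plate. Then slide the big nut along the plate under the finger, corner first, fully home in the vee stop, and let go, so that the sprung finger bears lightly on it; leave the other things where they lie.

Things in the scene. Friction and masses are not known exactly. Their poses are not given: they have to be found in the camera images.
- nest: tack-welding nest fixed to the bench: dark steel plate 220 x 80 x 10 mm on rubber feet of varying height (plate top 22 to 32 mm above the bench). Origin: on the plate's top face, at the nut's home. z up; +x from the open entry end to the vee stop and finger clamp. Plate from x = -92 to +128, y = -40 to +40 mm; flat and clear for x < 8 mm. Brass stud 24 mm high at x = 62, y = +28 mm
- seat (a point): the nut's home: on the plate's top face, below the nut's centre when a corner of the nut is fully in the vee stop; axes as the nest's. The steel vee stop has two upright faces at 120 degrees to each other, 10 mm high, apex at nest x = +21 mm, open towards -x; it spans y = -17 to +17 mm
- finger: copper strip 15.5 x 3 mm, clamped at nest x = 90 mm (clamp 39 mm high, 40 wide), mid-plane 26 mm over the plate there, running to nest -x; straight when free. Origin: mid-plane at the clamp edge, where it bends. Pressed at mid-span it springs evenly up to 13 N or more, then (below 22 N) yields at near constant force; let go, it springs back by all it had sprung, some mm, and keeps the rest
- finger_tip: the end of the finger: last 17 mm of the strip, the rounded heel and the smooth turned-up lead-in, 18 mm long and 11 mm high beyond the heel; under 5 N of the robot's own touch only
- mid (a point): mid-span of the finger: top of the half-round bead (6 mm wide, 2 mm proud) pressed across the strip, 52.5 mm from the clamp edge, half-way to the heel and 3.7 mm above the strip's mid-plane; the place to press
- heel (a point): lowest point of the finger's heel, 3 mm below the strip's mid-plane, 105 mm from the clamp edge (nest x = -15 mm). At first 24 to 34 mm above the plate; set right when it stands free 14 mm above it (12.1 to 16.4 will do), so that the 19 mm nut lifts it about 5 mm and it bears on the nut like a light spring
- nut_center (a point): centre, half-way up, of the loose galvanised hex nut: 36 mm across flats, 41 over corners, 19 tall, 0.14 kg, lying flat on the bench right of the nest. Its flats face its own +-x, two of its corners its own +-y
- bolt: bystander: M16 bolt lying on the bench, 71 mm long; origin under its centre
- gas_cup: bystander: ceramic welding gas cup standing, 23 mm wide, 42 mm tall; origin under its centre
- electrode_box: bystander, left of the nest: flat box of electrodes, 165 x 32 x 17 mm; origin under its centre
- nut: the same hex nut; origin at the centre of its underside
Things that resemble listed ones, but are neither listed nor needed, are in the scene too. What is shaped like the nut but pink or red is not meant.

How it is judged (in metres and radians):
On the way, in this order (a step that is already met when the one before it is completed fails the run):
1. The finger has been pressed down along its span (over 10 N) (contact force between the fingers and finger above 10 N), for 0.1 s.
2. Let go, with nothing touching it, the finger stands set: heel 12.1 to 16.4 mm above the plate (contact force between anything else and finger below 0.2 N and z of heel in the frame of nest between 0.0121 and 0.0164 m), for 0.3 s.
At the end, for the whole second after the job is handed in: The nut lies flat on the plate, home in the vee stop (its centre within 3 mm of the seat), and at rest; the finger's heel bears on it with 2.2 to 5.8 N; nothing else holds it (horizontal distance between nut_center and seat below 0.003 m and z of nut_center in the frame of nest between 0.0075 and 0.0115 m and angle between nut_center's own z axis and vertical below 0.07 rad and contact force between finger and nut between 2.2 and 5.8 N and linear speed of nut below 0.01 m/s); the robot touches nothing.
It fails at once if The finger is loaded with more than 25 N (contact force between anything else and finger above 25 N).
It fails at once if The robot presses on the finger's thin turned-up end (heel and lead-in) with more than 5 N (contact force between any of the fingers, the arm and finger_tip above 5 N).
It fails at once if A bystander (bolt, gas cup, electrode box) is moved by more than 30 mm (distance of any of bolt, gas_cup, electrode_box from where it was at the start of the episode above 0.03 m).
It also fails if it takes over 67 s, if anything falls off the work surface, if the arm or the gripper's body presses on something with over 40 N, if the wrist force passes 120 N, or if a joint passes its speed limit or range.

ROBOT

A 6-joint arm with a two-finger parallel gripper is mounted at the origin on the work surface; the furniture and walls round the work are solid. World frame = base frame: x ahead of the robot, y to its left, z up, the work surface at z = 0. Lengths are in m, angles in degrees, forces in N, time in s.
With the tool pointing down it reaches from about 0.35 to 0.875 m from the base axis. Payload 4.2 kg.
Tool frame: the origin (TCP) lies midway between the tips of the shut fingers; the grasp point (between the pads) lies r.grasp_offset behind it (r.grasp_offset is the distance from the TCP to the grasp point, in m); z points along the fingers, x is the direction in which the jaws open and shut, and the axes are right-handed (so a half turn about z gives the same grasp; the last joint's range is limited). The gripper opens to 87 mm and grips with 3 to 60 N. Pads are 19 mm wide; open, the fingers measure 117 mm over their backs; the gripper's body (75 mm by 190 mm) begins 51 mm behind the grasp point.
Start: joints at [90.161, 22.042, 0.453, 0, -68.411, -14.817], TCP at [0.158, 0.605, 0.223] pointing down, gripper open.
Joint ranges: [-179.83, 179.83], [-69.29, 118.12], [-61.27, 80.66], [-181.25, 117.63], [-171.15, -9.14], [-177.46, 177.46]. Speed limits (degrees/s): [159.86, 159.86, 180, 180, 180, 180].

INTERFACE

Orientations are given as a 3x3 rotation matrix whose columns are the frame's x, y, z axes.
In Python, from station import r gives the robot as it stands.
- The arm moves only by the tool drive_tool, never from a script. Its argument "commands" is one flat list of numbers, 5 for each row, row after row: the opening, from 0 (shut) to 1 (fully open), then the shift along the world's x, y, z normalised to -1 to 1, where 1 is 400 mm, then the turn about the world's z normalised to -1 to 1, where 1 is 1.5 rad. In form: [fingers, x, y, z, roll, fingers, x, y, z, roll, ...]. A call has 1 to 12 rows; each row is the pose to reach, as a shift and turn from the pose commanded when the call began; what a row does not reach only later rows make up. A row lasts 1/10 s, in which the tool goes at most 50 mm and 8.59 degrees, less where a joint would pass 70% of its speed; a pose out of reach is approached as far as the arm can. A call with a number of a shift or a turn outside -1 to 1 is refused whole. A call with a gripper value outside its range is refused whole. The fingers move at their own pace and stop on an object; the grip force is fixed at half the most. Time passes only in rows, so rows that repeat a pose let the fingers close. It gives the time, the measured TCP pose, the force and the opening at its end, in the units of the state.
- r.sense(): the state, without advancing time (a new reading comes with each control period).
- r.capture(name): name is "scene" or "side" or "wrist"; returns the picture (384x512x3 uint8, blue, green, red); there is no depth.
- r.get_calibration(name): a dict with "intrinsics" (3x3 intrinsics, pixels), "eye" and "attitude" of the camera in the world. Camera axes: x right, y down, z forward; pixel columns grow to the right and rows downward; lengths in m; the calibration is good to about 2 mm. The wrist camera is an equidistant fisheye: a pixel r from the principal point sees the ray r / f radians off the axis. A picture is of the moment at which its call begins: read the wrist's pose just before it. get_calibration takes no time and is no camera call; for the wrist camera it gives the pose at the moment of the call.
- r.finish_job(): hands the job in, once; it reports no verdict.
The state is a dict: "time_s": time; "joints": joint angles; "joint_velocities": joint speeds; "effort": joint torques, N m; "tcp_pos": TCP position; "ee_rot": TCP orientation; "wrist_force": force on the tool from outside, world axes, zero at the start; "moment": the same for the moment, N m; "gripper_width": opening from 0.0 (shut) to 1.0 (fully open).
Only numpy, scipy, OpenCV 4.12 (cv2) and the standard library are available. Lean on these libraries where they do the work, as an engineer would, in place of code of your own. Each camera call takes 0.05 s, during which the arm holds its last target. There are 200 camera calls.

## Working session

There is one attempt and no reset: what is moved stays moved. The work goes in short steps, Python scripts to look and compute and a tool call to move; the robot and the scene stay as the last step left them, time stands still between calls to the robot, and variables do not carry over. Pictures are saved under pics/ and viewed, on a budget of 10 in all, crops included, one or two more only if the job needs it, and the job is handed in when it is done.

Besides the shell and the picture viewer there is one more tool, called after "Emit:" as name(argument=value, ...) on one line, values as JSON. drive_tool: Moves the arm, as the interface text tells. Its arguments: {"type":"object","properties":{"commands":{"type":"array","items":{"type":"number"}}},"required":["commands"]}

```bash
mkdir -p pics; ls; cat > h.py <<'E'
from station import r
import numpy as np, cv2
def ray(name,u,v,c=None):
    c=c or r.get_calibration(name);K=np.array(c["intrinsics"]);R=np.array(c["attitude"]);
    return np.array(c["eye"]),R@np.array([(u-K[0,2])/K[0,0],(v-K[1,2])/K[1,1],1.])
def onz(name,u,v,z):
    e,d=ray(name,u,v);return e+d*(z-e[2])/d[2]
def proj(name,p):
    c=r.get_calibration(name);K=np.array(c["intrinsics"]);R=np.array(c["attitude"])
    q=R.T@(np.array(p)-np.array(c["eye"]));return K[:2,:2]@(q[:2]/q[2])+K[:2,2]
def tri(obs):
    A=np.zeros((3,3));b=np.zeros(3)
    for n,u,v in obs:
        e,d=ray(n,u,v);d/=np.linalg.norm(d);P=np.eye(3)-np.outer(d,d);A+=P;b+=P@e
    return np.linalg.solve(A,b)
E
python3 - <<'E'
from h import *
np.set_printoptions(precision=4,suppress=True)
print(r.sense(), r.grasp_offset)
a=r.capture("scene");b=r.capture("side")
for n,i in(("scene",a),("side",b)):
    cv2.imwrite(f"pics/{n}0.png",i); cv2.imwrite(f"pics/{n}0b.png",cv2.resize(i,(800,600),interpolation=cv2.INTER_CUBIC))
    print(r.get_calibration(n))
E
```

```text
pics
{'time_s': 0.0, 'joints': array([ 90.1601,  22.0914,   0.3791,  -0.0307, -68.4133, -14.8153]), 'joint_velocities': array([ 0.0371, -0.0573,  0.0497, -0.0893,  0.0014,  0.0305]), 'effort': array([  0.0003, -39.0665,  18.7408,   4.2197,   0.011 ,  -0.0002]), 'tcp_pos': array([0.158 , 0.6041, 0.2214]), 'ee_rot': array([[-0.2532, -0.9674, -0.0005],
       [-0.9674,  0.2532, -0.0022],
       [ 0.0022, -0.0001, -1.    ]]), 'wrist_force': array([-0.5206,  0.2001,  0.1216]), 'moment': array([ 0.0043, -0.0094,  0.002 ]), 'gripper_width': 0.9994706523083923} 0.0187
{'intrinsics': array([[469.8945,   0.    , 257.7285],
       [  0.    , 469.8945, 194.3841],
       [  0.    ,   0.    ,   1.    ]]), 'eye': array([-0.1539, -0.7863,  1.1339]), 'attitude': array([[ 0.808 , -0.4346,  0.3978],
       [-0.5891, -0.6064,  0.5341],
       [ 0.0091, -0.6659, -0.746 ]])}
{'intrinsics': array([[364.9907,   0.    , 256.2156],
       [  0.    , 364.9907, 195.2129],
       [  0.    ,   0.    ,   1.    ]]), 'eye': array([ 0.3411, -0.8628,  0.6105]), 'attitude': array([[ 0.9974, -0.0556,  0.0452],
       [-0.0676, -0.5185,  0.8524],
       [-0.024 , -0.8533, -0.5209]])}
```

View pics/scene0b.png

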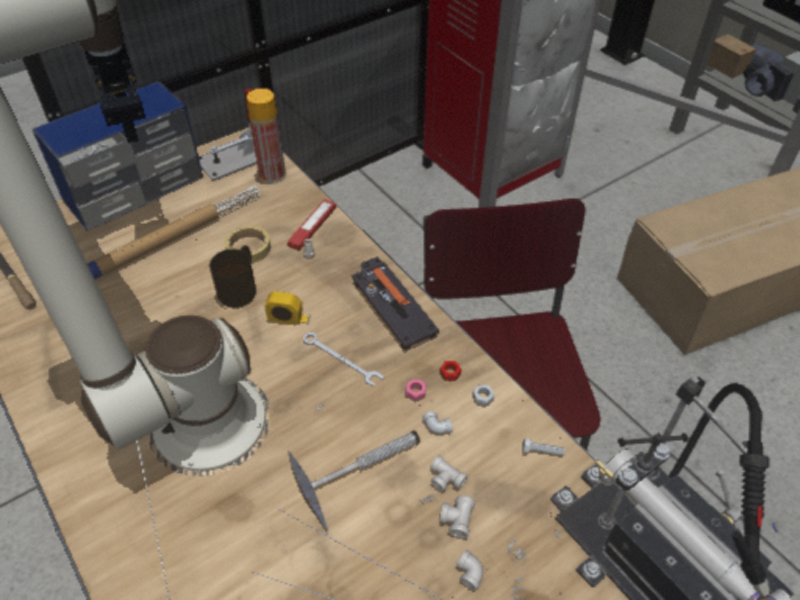

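View pics/side0b.png

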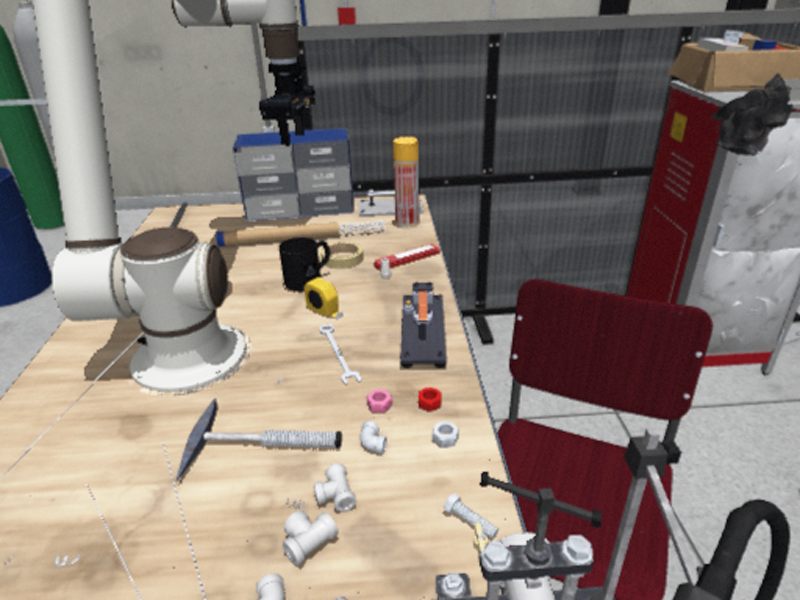

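Scene and side views agree. The nest is at scene (395,300), the galvanised nut at (484,395), and the bolt at (543,448). The red and white electrode box is at (313,225) with the gas cup beside it. Next I'll take enlarged crops.

```bash
python3 - <<'E'
from h import *
np.set_printoptions(precision=4,suppress=True)
s=.64
for n,pts in(("scene",[(360,270),(410,345),(484,395),(543,448),(313,225),(309,250),(450,370)]),("side",[(423,330),(446,434),(470,515),(408,258),(385,268),(430,400)])):
    for p in pts: print(n,p,onz(n,p[0]*s,p[1]*s,.02))
a=cv2.imread("pics/scene0.png");b=cv2.imread("pics/side0.png")
A=cv2.resize(a[155:265,215:325],(600,600),interpolation=cv2.INTER_CUBIC)[:, :]
B=cv2.resize(b[170:295,245:305],(200*6//4,600),interpolation=cv2.INTER_CUBIC)
A=cv2.resize(a[155:265,220:320],(500,550),interpolation=cv2.INTER_CUBIC)
B=cv2.resize(b[175:285,245:305],(300,550),interpolation=cv2.INTER_CUBIC)
cv2.imwrite("pics/c1.png",np.hstack([A,B]))
E
```

```text
scene (360, 270) [0.4229 0.1414 0.02  ]
scene (410, 345) [ 0.3884 -0.0836  0.02  ]
scene (484, 395) [ 0.4291 -0.2567  0.02  ]
scene (543, 448) [ 0.4402 -0.4014  0.02  ]
scene (313, 225) [0.4159 0.32   0.02  ]
scene (309, 250) [0.3667 0.2562 0.02  ]
scene (450, 370) [ 0.4139 -0.1758  0.02  ]
side (423, 330) [0.4281 0.0104 0.02  ]
side (446, 434) [ 0.4339 -0.2609  0.02  ]
side (470, 515) [ 0.4443 -0.4025  0.02  ]
side (408, 258) [0.4238 0.3083 0.02  ]
side (385, 268) [0.369  0.2649 0.02  ]
side (430, 400) [ 0.4191 -0.185   0.02  ]
```

View pics/c1.png

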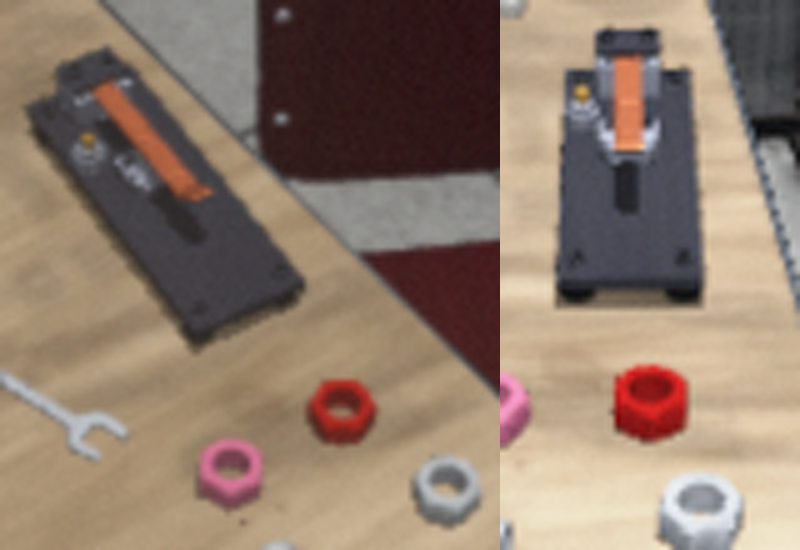

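```bash
python3 - <<'E'
from h import *
np.set_printoptions(precision=4,suppress=True)
for n,a,b in(("nearL",(258,220),(256.4,232)),("nearR",(280.4,211),(285.6,232.6)),("farL",(225.6,175.8),(258.4,189)),("studtop",(220+88/5,155+138/5),(245+82/5,175+90/5)),("tip",(220+195/5,155+195/5),(245+128/5,175+148/5))):
    print(n,tri([("scene",*a),("side",*b)]))
print(r.get_calibration("wrist"))
E
```

```text
nearL [ 0.3823 -0.0684  0.0098]
nearR [ 0.4603 -0.0798  0.01  ]
farL [0.4016 0.1378 0.0216]
studtop [0.4056 0.0722 0.0448]
tip [ 0.4243 -0.0172  0.0597]
{'intrinsics': array([[297.3186,   0.    , 254.6288],
       [  0.    , 297.3186, 194.4014],
       [  0.    ,   0.    ,   1.    ]]), 'eye': array([0.2388, 0.5839, 0.385 ]), 'attitude': array([[-0.2534, -0.9217, -0.2937],
       [-0.9673,  0.2423,  0.0745],
       [ 0.0025,  0.303 , -0.953 ]])}
```

Emit:
drive_tool(commands=[0,0.465,-1,0.05,-0.6,0,0.465,-1,0.05,-0.6,0,0.465,-1,0.05,-0.6,0,0.465,-1,0.05,-0.6,0,0.465,-1,0.05,-0.6,0,0.465,-1,0.05,-0.6,0,0.465,-1,0.05,-0.6,0,0.465,-1,0.05,-0.6,0,0.465,-1,0.05,-0.6,0,0.465,-1,0.05,-0.6])

```text
time_s: 1.1
tcp_pos: [0.3447, 0.2009, 0.2426]
ee_rot: [[-0.918, -0.398, -0.0], [-0.398, 0.918, -0.0], [0.0, -0.0, -1.0]]
wrist_force: [-0.4, 0.6, 0.2]
gripper_width: 0.172
```

Emit:
drive_tool(commands=[0,0.215,-0.4625,-0.1,-0.339,0,0.215,-0.4625,-0.1,-0.339,0,0.215,-0.4625,-0.1,-0.339,0,0.215,-0.4625,-0.1,-0.339,0,0.215,-0.4625,-0.1,-0.339,0,0.215,-0.4625,-0.1,-0.339,0,0.215,-0.4625,-0.1,-0.339])

```text
time_s: 1.8
tcp_pos: [0.43, 0.0205, 0.2025]
ee_rot: [[-0.996, 0.092, -0.0], [0.092, 0.996, 0.0], [0.0, 0.0, -1.0]]
wrist_force: [0.5, 0.2, 0.4]
gripper_width: 0.006
```

```bash
cat >> h.py <<'E'
import json
def fis(c,p):
    K=np.array(c["intrinsics"]);q=np.array(c["attitude"]).T@(np.array(p)-np.array(c["eye"]))
    th=np.arctan2(np.hypot(q[0],q[1]),q[2]);ph=np.arctan2(q[1],q[0]);return np.array([K[0,2]+K[0,0]*th*np.cos(ph),K[1,2]+K[1,1]*th*np.sin(ph)])
def fray(c,u,v):
    K=np.array(c["intrinsics"]);x=(u-K[0,2])/K[0,0];y=(v-K[1,2])/K[1,1];t=np.hypot(x,y)
    return np.array(c["eye"]),np.array(c["attitude"])@np.array([np.sin(t)*x/t,np.sin(t)*y/t,np.cos(t)])
def fonz(c,u,v,z):
    e,d=fray(c,u,v);return e+d*(z-e[2])/d[2]
def wcap(tag):
    c={k:np.array(v).tolist() for k,v in r.get_calibration("wrist").items()};i=r.capture("wrist")
    cv2.imwrite(f"pics/{tag}.png",i);json.dump(c,open(f"pics/{tag}.json","w"));return c,i
E
python3 - <<'E'
from h import *
np.set_printoptions(precision=4,suppress=True)
s=r.sense();print(s['time_s'],s['tcp_pos'],s['ee_rot'],s['wrist_force'],s['joints'])
c,i=wcap("w1")
cv2.imwrite("pics/w1b.png",cv2.resize(i,(800,600),interpolation=cv2.INTER_CUBIC))
E
```

```text
1.8 [0.43   0.0205 0.2025] [[-0.9957  0.0924 -0.0001]
 [ 0.0924  0.9957  0.0002]
 [ 0.0001  0.0002 -1.    ]] [0.4564 0.2283 0.3832] [ 24.5043   3.7611 -26.9235  -0.0124 -59.3151 -29.7991]
```

View pics/w1b.png

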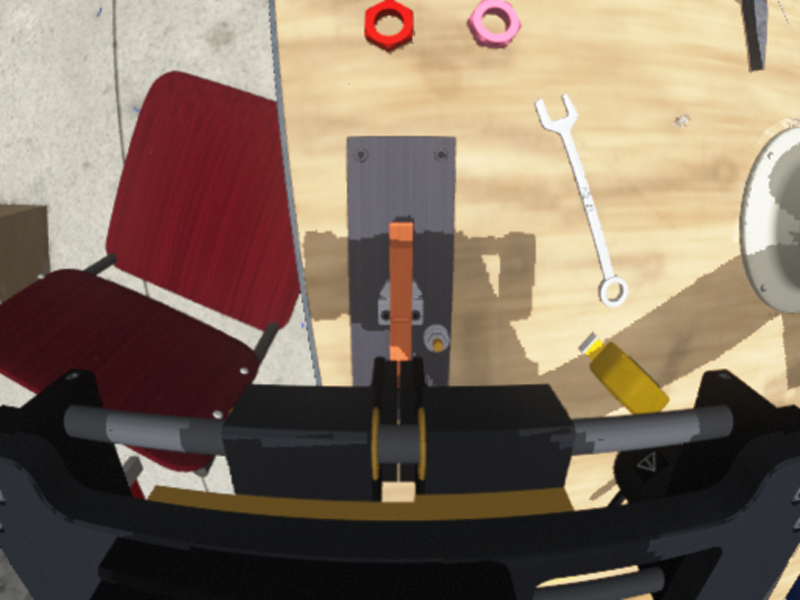

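The wrist view shows the plate's near corners at (347,137) and (456,137), the finger from (401,225) to (401,360), and the vee with its apex near (401,285). The stud is at (436,338).

```bash
python3 - <<'E'
from h import *
np.set_printoptions(precision=4,suppress=True)
from scipy.optimize import least_squares
c=json.load(open("pics/w1.json"));s=.64
def f(p,o=[0]):
    x,y,a,z,h=p;A=np.array([np.cos(a),np.sin(a)]);B=np.array([-A[1],A[0]])
    W=lambda nx,ny,nz:np.r_[np.array([x,y])+nx*A+ny*B,z+nz]
    e=[]
    for q,(u,v) in(((-.092,.04,0),(456,137)),((-.092,-.04,0),(347,137)),((.062,.028,.024),(436,340))): e+=list(fis(c,W(*q))-np.array([u,v])*s)
    for q,(u,v) in(((.0,.04,0),(455.5,260)),((0,-.04,0),(347.5,260)),((.05,.04,0),(454,330)),((.05,-.04,0),(348.5,330))): e.append((fis(c,W(*q))-np.array([u,v])*s)[0])
    # finger tip top end
    t=fis(c,W(-.033,0.00775,h))-np.array([412,224])*s;e+=list(t)
    t=fis(c,W(-.033,-0.00775,h))-np.array([390,224])*s;e+=list(t)
    for n,pts in(("scene",[((-.092,.04,0),(258,219.5)),((-.092,-.04,0),(280.4,211.0)),((.062,.028,.024),(237.6,182.6))]),("side",[((-.092,.04,0),(256.4,231.5)),((-.092,-.04,0),(285.6,232.)),((.062,.028,.024),(261.4,193))])):
        for q,uv in pts: e+=list((proj(n,W(*q))-np.array(uv))*.6)
    return np.array(e)
R=least_squares(f,[.43,.0175,np.radians(84.6),.027,.05],loss="soft_l1");p=R.x
print(p,np.degrees(p[2]));print(f(p))
A=np.array([np.cos(p[2]),np.sin(p[2])]);print("mid",p[:2]+A*.0375,"x-60",p[:2]-A*.06)
print("nut scene/side", onz("scene",484*s,395*s,.0095),onz("side",446*s,433*s,.0095))
E
```

```text
[0.4267 0.0106 1.4724 0.0174 0.0542] 84.36329662294831
[-0.44   -0.0612 -0.0119 -0.5573  0.6159  2.7371 -1.9813  0.5152 -2.5574
  0.8482  0.9388 -0.0719 -0.5673 -0.1683  0.1734  1.2288  0.1293  0.2225
 -0.3116 -0.0269 -0.6045 -0.2038 -0.2137 -0.5153 -0.3329  0.4762]
mid [0.4304 0.0479] x-60 [ 0.4208 -0.0491]
nut scene/side [ 0.4346 -0.2518  0.0095] [ 0.4358 -0.2481  0.0095]
```

```bash
python3 - <<'E'
from h import *
np.set_printoptions(precision=4,suppress=True)
from scipy.optimize import least_squares
c=json.load(open("pics/w1.json"));s=.64
def f(p):
    x,y,a,z,h=p;A=np.array([np.cos(a),np.sin(a)]);B=np.array([-A[1],A[0]])
    W=lambda nx,ny,nz:np.r_[np.array([x,y])+nx*A+ny*B,z+nz]
    e=[]
    for q,(u,v) in(((-.092,.04,0),(456,137)),((-.092,-.04,0),(347,137)),((.062,.028,.024),(437,345))): e+=list(fis(c,W(*q))-np.array([u,v])*s)
    for q,(u,v) in(((.0,.04,0),(455.5,260)),((0,-.04,0),(347.5,260))): e.append((fis(c,W(*q))-np.array([u,v])*s)[0])
    for sg,u in((1,412),(-1,390)): e+=list(fis(c,W(-.033,sg*.00775,h))-np.array([u,224])*s)
    for n,pts in(("scene",[((-.092,.04,0),(258,219.5)),((-.092,-.04,0),(280.4,211.0)),((.062,.028,.024),(237.6,182.6))]),("side",[((-.092,.04,0),(256.4,231.5)),((-.092,-.04,0),(285.6,232.)),((.062,.028,.024),(261.4,193))])):
        for q,uv in pts: e+=list((proj(n,W(*q))-np.array(uv))*.5)
    return np.array(e)
for zl in(.022,.026):
    R=least_squares(f,[.43,.0175,np.radians(84.6),zl+.0005,.05],loss="soft_l1",bounds=([0,-1,0,zl,0],[1,1,2,zl+.001,1]));p=R.x
    print(p,np.degrees(p[2]));print(f(p))
    A=np.array([np.cos(p[2]),np.sin(p[2])]);print("mid",p[:2]+A*.0375,"x-60",p[:2]-A*.06)
E
```

```text
[0.4266 0.0108 1.4731 0.022  0.0485] 84.40455659381807
[ 0.0857 -0.1504 -0.4049 -0.6075  0.4123  1.1483 -1.4529  0.2124  0.982
 -0.0744 -0.4648 -0.1599  0.1357  0.5392  0.1201 -0.3083 -0.3079 -0.5217
 -0.5321 -0.8713 -0.172  -1.1395 -0.3154 -0.2684]
mid [0.4302 0.0481] x-60 [ 0.4207 -0.0489]
[0.4266 0.0108 1.4731 0.026  0.0448] 84.40443734149697
[ 0.5245 -0.3611 -0.7885 -0.8255  0.6908  2.4584 -1.0575 -0.141   0.9909
 -0.0752 -0.4711 -0.1608  0.1458  0.1295  0.1533 -0.7208 -0.3197 -0.9504
 -0.551  -1.4681 -0.1584 -1.7382 -0.327  -0.8367]
mid [0.4302 0.0481] x-60 [ 0.4207 -0.049 ]
```

Emit:
drive_tool(commands=[0,-0.0243,-0.186,-0.1,0,0,-0.0243,-0.186,-0.1,0,0,-0.0243,-0.186,-0.2,0,0,-0.0243,-0.186,-0.3,0,0,-0.0243,-0.186,-0.38,0,0,-0.0243,-0.186,-0.405,0,0,-0.0243,-0.186,-0.41,0,0,-0.0243,-0.186,-0.41,0])

```text
time_s: 2.65
tcp_pos: [0.4216, -0.0537, 0.0396]
ee_rot: [[-0.996, 0.091, 0.002], [0.091, 0.996, 0.0], [-0.002, 0.001, -1.0]]
wrist_force: [0.0, 0.0, 0.8]
gripper_width: 0.003
```

Emit:
drive_tool(commands=[0,0,0,-0.0025,0,0,0,0,-0.005,0,0,0,0,-0.0075,0,0,0,0,-0.01,0,0,0,0,-0.0125,0,0,0,0,-0.015,0,0,0,0,-0.0175,0,0,0,0,-0.0175,0])

```text
time_s: 3.45
tcp_pos: [0.4202, -0.0548, 0.0313]
ee_rot: [[-0.996, 0.093, -0.0], [0.093, 0.996, -0.0], [0.0, -0.0, -1.0]]
wrist_force: [-0.0, -0.5, -0.7]
gripper_width: 0.005
```

Emit:
drive_tool(commands=[0,0,0,-0.0025,0,0,0,0,-0.005,0,0,0,0,-0.0075,0,0,0,0,-0.0075,0])

```text
time_s: 3.85
tcp_pos: [0.4203, -0.0548, 0.0284]
ee_rot: [[-0.996, 0.093, -0.0], [0.093, 0.996, -0.0], [0.0, -0.0, -1.0]]
wrist_force: [-0.6, -1.0, 0.7]
gripper_width: 0.009
```

Emit:
drive_tool(commands=[0,0,0,-0.0025,0,0,0,0,-0.005,0,0,0,0,-0.005,0])

```text
time_s: 4.15
tcp_pos: [0.4203, -0.0548, 0.0264]
ee_rot: [[-0.996, 0.093, -0.0], [0.093, 0.996, -0.0], [0.0, -0.0, -1.0]]
wrist_force: [0.3, -0.5, -0.0]
gripper_width: 0.007
```

Emit:
drive_tool(commands=[0,0,0,-0.0025,0,0,0,0,-0.005,0,0,0,0,-0.005,0])

```text
time_s: 4.45
tcp_pos: [0.4203, -0.0548, 0.0244]
ee_rot: [[-0.996, 0.093, -0.0], [0.093, 0.996, -0.0], [0.0, -0.0, -1.0]]
wrist_force: [-0.1, -0.4, 0.3]
gripper_width: 0.005
```

Emit:
drive_tool(commands=[0,0,0,-0.0025,0,0,0,0,-0.005,0,0,0,0,-0.005,0])

```text
time_s: 4.75
tcp_pos: [0.4204, -0.0548, 0.0225]
ee_rot: [[-0.996, 0.093, -0.0], [0.093, 0.996, -0.0], [0.0, -0.0, -1.0]]
wrist_force: [-0.4, -0.6, -1.2]
gripper_width: 0.005
```

Emit:
drive_tool(commands=[0,0,0,-0.0025,0,0,0,0,-0.0025,0])

```text
time_s: 4.95
tcp_pos: [0.4204, -0.0547, 0.0224]
ee_rot: [[-0.996, 0.093, 0.0], [0.093, 0.996, -0.0], [-0.0, -0.0, -1.0]]
wrist_force: [-2.0, 1.5, 10.0]
gripper_width: 0.004
```

Emit:
drive_tool(commands=[0,0,0,0.12,0,0,0,0,0.2,0,0,0.0245,0.257,0.2,0,0,0.0245,0.257,0.2,0,0,0.0245,0.257,0.2,0,0,0.0245,0.257,0.15,0,0,0.0245,0.257,0.12,0,0,0.0245,0.257,0.11,0,0,0.0245,0.257,0.11,0,0,0.0245,0.257,0.11,0])

```text
time_s: 5.95
tcp_pos: [0.4305, 0.0479, 0.0659]
ee_rot: [[-0.996, 0.094, 0.001], [0.094, 0.996, 0.0], [-0.001, 0.0, -1.0]]
wrist_force: [0.3, -0.0, -0.5]
gripper_width: 0.008
```

```bash
python3 - <<'E'
from h import *
a=r.capture("scene");b=r.capture("side")
cv2.imwrite("pics/scene1.png",a);cv2.imwrite("pics/side1.png",b)
A=cv2.resize(a[155:235,220:290],(525,600),interpolation=cv2.INTER_CUBIC)
B=cv2.resize(b[160:240,250:286],(270,600),interpolation=cv2.INTER_CUBIC)
cv2.imwrite("pics/c2.png",np.hstack([A,B]))
E
```

```text
(no output)
```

View pics/c2.png

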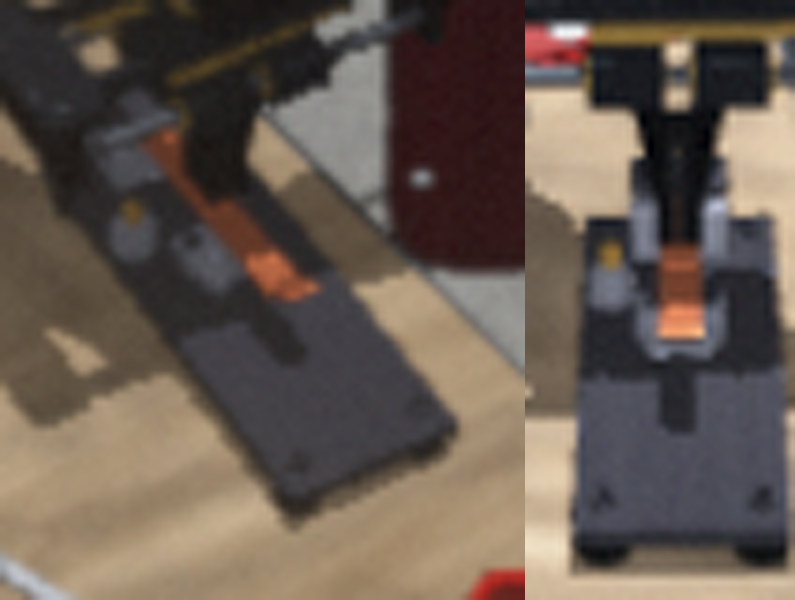

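The shut fingers sit centred over the strip at about mid-span. Now I'll lower slowly.

Emit:
drive_tool(commands=[0,0,0,-0.0025,0,0,0,0,-0.005,0,0,0,0,-0.0075,0,0,0,0,-0.01,0,0,0,0,-0.01,0])

```text
time_s: 6.55
tcp_pos: [0.4301, 0.048, 0.0614]
ee_rot: [[-0.996, 0.093, -0.0], [0.093, 0.996, -0.0], [0.0, -0.0, -1.0]]
wrist_force: [-0.2, 0.6, -1.6]
gripper_width: 0.003
```

Emit:
drive_tool(commands=[0,0,0,-0.0025,0,0,0,0,-0.005,0,0,0,0,-0.005,0])

```text
time_s: 6.85
tcp_pos: [0.4301, 0.048, 0.0594]
ee_rot: [[-0.996, 0.093, -0.0], [0.093, 0.996, -0.0], [0.0, -0.0, -1.0]]
wrist_force: [0.1, 0.6, 0.4]
gripper_width: -0.001
```

Emit:
drive_tool(commands=[0,0,0,-0.0025,0,0,0,0,-0.005,0,0,0,0,-0.005,0])

```text
time_s: 7.15
tcp_pos: [0.4301, 0.048, 0.0574]
ee_rot: [[-0.996, 0.093, -0.0], [0.093, 0.996, -0.0], [0.0, -0.0, -1.0]]
wrist_force: [-0.1, 0.2, 0.0]
gripper_width: 0.009
```

Emit:
drive_tool(commands=[0,0,0,-0.0025,0,0,0,0,-0.005,0,0,0,0,-0.005,0])

```text
time_s: 7.45
tcp_pos: [0.4301, 0.048, 0.0554]
ee_rot: [[-0.996, 0.093, -0.0], [0.093, 0.996, -0.0], [0.0, -0.0, -1.0]]
wrist_force: [-0.4, 0.8, 0.3]
gripper_width: 0.009
```

Emit:
drive_tool(commands=[0,0,0,-0.0025,0,0,0,0,-0.0025,0])

```text
time_s: 7.65
tcp_pos: [0.4303, 0.0481, 0.0546]
ee_rot: [[-0.996, 0.093, 0.0], [0.093, 0.996, -0.0], [-0.0, -0.0, -1.0]]
wrist_force: [0.1, -1.1, 1.2]
gripper_width: 0.007
```

Emit:
drive_tool(commands=[0,0,0,-0.0025,0,0,0,0,-0.0025,0])

```text
time_s: 7.85
tcp_pos: [0.4303, 0.048, 0.0538]
ee_rot: [[-0.996, 0.093, 0.0], [0.093, 0.996, -0.0], [-0.0, -0.0, -1.0]]
wrist_force: [-0.6, -0.6, 4.4]
gripper_width: 0.007
```

Emit:
drive_tool(commands=[0,0,0,-0.0025,0,0,0,0,-0.0025,0])

```text
time_s: 8.05
tcp_pos: [0.4304, 0.048, 0.0529]
ee_rot: [[-0.996, 0.093, 0.0], [0.093, 0.996, -0.0], [-0.0, -0.0, -1.0]]
wrist_force: [-1.5, -1.2, 4.8]
gripper_width: 0.004
```

Emit:
drive_tool(commands=[0,0,0,-0.0025,0,0,0,0,-0.0025,0])

```text
time_s: 8.25
tcp_pos: [0.4305, 0.0479, 0.0522]
ee_rot: [[-0.996, 0.093, 0.001], [0.093, 0.996, -0.0], [-0.001, -0.0, -1.0]]
wrist_force: [-1.7, -1.9, 8.3]
gripper_width: 0.011
```

Emit:
drive_tool(commands=[0,0,0,-0.0025,0,0,0,0,-0.0025,0])

```text
time_s: 8.45
tcp_pos: [0.4306, 0.0479, 0.0514]
ee_rot: [[-0.996, 0.093, 0.001], [0.093, 0.996, -0.0], [-0.001, -0.0, -1.0]]
wrist_force: [-1.5, -1.0, 10.5]
gripper_width: 0.003
```

Emit:
drive_tool(commands=[0,0,0,-0.0025,0,0,0,0,-0.0025,0])

```text
time_s: 8.65
tcp_pos: [0.4306, 0.0479, 0.0507]
ee_rot: [[-0.996, 0.092, 0.001], [0.092, 0.996, -0.001], [-0.001, -0.0, -1.0]]
wrist_force: [-2.1, -1.4, 13.0]
gripper_width: 0.006
```

Emit:
drive_tool(commands=[0,0,0,-0.0025,0,0,0,0,-0.0025,0])

```text
time_s: 8.85
tcp_pos: [0.4307, 0.0478, 0.05]
ee_rot: [[-0.996, 0.092, 0.001], [0.092, 0.996, -0.001], [-0.001, -0.001, -1.0]]
wrist_force: [-3.0, -2.9, 15.8]
gripper_width: 0.003
```

Emit:
drive_tool(commands=[0,0,0,-0.0025,0,0,0,0,-0.0025,0])

```text
time_s: 9.05
tcp_pos: [0.4307, 0.0478, 0.0491]
ee_rot: [[-0.996, 0.092, 0.001], [0.092, 0.996, -0.001], [-0.001, -0.0, -1.0]]
wrist_force: [-3.5, -1.4, 16.8]
gripper_width: 0.002
```

Emit:
drive_tool(commands=[0,0,0,-0.0025,0,0,0,0,-0.0025,0])

```text
time_s: 9.25
tcp_pos: [0.4307, 0.0478, 0.0481]
ee_rot: [[-0.996, 0.092, 0.001], [0.092, 0.996, -0.001], [-0.001, -0.001, -1.0]]
wrist_force: [-2.9, -1.8, 16.5]
gripper_width: 0.004
```

Emit:
drive_tool(commands=[0,0,0,-0.0025,0,0,0,0,-0.005,0,0,0,0,-0.005,0])

```text
time_s: 9.55
tcp_pos: [0.4307, 0.0478, 0.0461]
ee_rot: [[-0.996, 0.092, 0.001], [0.092, 0.996, -0.001], [-0.001, -0.0, -1.0]]
wrist_force: [-4.1, -1.7, 16.2]
gripper_width: 0.003
```

Emit:
drive_tool(commands=[0,0,0,-0.0025,0,0,0,0,-0.005,0,0,0,0,-0.005,0])

```text
time_s: 9.85
tcp_pos: [0.4308, 0.0479, 0.0441]
ee_rot: [[-0.996, 0.092, 0.001], [0.092, 0.996, -0.0], [-0.001, -0.0, -1.0]]
wrist_force: [-2.8, -2.0, 16.7]
gripper_width: 0.004
```

Emit:
drive_tool(commands=[0,0,0,-0.0025,0,0,0,0,-0.003,0,0,0,0,-0.003,0])

```text
time_s: 10.15
tcp_pos: [0.4308, 0.048, 0.043]
ee_rot: [[-0.996, 0.092, 0.001], [0.092, 0.996, -0.0], [-0.001, -0.0, -1.0]]
wrist_force: [-2.7, -1.7, 17.1]
gripper_width: 0.006
```

Emit:
drive_tool(commands=[0,0,0,0.005,0,0,0,0,0.005,0])

```text
time_s: 10.35
tcp_pos: [0.4306, 0.0479, 0.0446]
ee_rot: [[-0.996, 0.093, 0.001], [0.093, 0.996, -0.0], [-0.001, -0.0, -1.0]]
wrist_force: [-2.4, -1.8, 9.9]
gripper_width: 0.009
```

Emit:
drive_tool(commands=[0,0,0,0.0025,0,0,0,0,0.005,0,0,0,0,0.005,0])

```text
time_s: 10.65
tcp_pos: [0.4304, 0.0479, 0.046]
ee_rot: [[-0.996, 0.093, 0.001], [0.093, 0.996, -0.0], [-0.001, -0.0, -1.0]]
wrist_force: [-1.1, -2.1, 6.1]
gripper_width: 0.009
```

Emit:
drive_tool(commands=[0,0,0,0.0025,0,0,0,0,0.0025,0])

```text
time_s: 10.85
tcp_pos: [0.4303, 0.0479, 0.0466]
ee_rot: [[-0.996, 0.093, 0.0], [0.093, 0.996, -0.0], [-0.0, -0.0, -1.0]]
wrist_force: [-0.3, -2.5, 5.9]
gripper_width: 0.007
```

Emit:
drive_tool(commands=[0,0,0,0.0025,0,0,0,0,0.0025,0])

```text
time_s: 11.05
tcp_pos: [0.4302, 0.048, 0.0473]
ee_rot: [[-0.996, 0.093, -0.0], [0.093, 0.996, -0.0], [0.0, -0.0, -1.0]]
wrist_force: [1.0, -1.3, 1.9]
gripper_width: 0.007
```

Emit:
drive_tool(commands=[0,0,0,0.01,0,0,0,0,0.06,0,0,0,0,0.18,0,1,0,0,0.2575,0,1,0.0175,-0.595,0.2575,0,1,0.0175,-0.595,0.2575,0,1,0.0175,-0.595,0.2575,0,1,0.0175,-0.595,0.2575,0,1,0.0175,-0.595,0.2575,0,1,0.0175,-0.595,0.2575,0,1,0.0175,-0.595,0.2575,0,1,0.0175,-0.595,0.2575,0])

```text
time_s: 12.25
tcp_pos: [0.437, -0.1892, 0.1501]
ee_rot: [[-0.996, 0.093, -0.0], [0.093, 0.996, 0.0], [0.0, 0.0, -1.0]]
wrist_force: [-0.6, -0.5, -0.3]
gripper_width: 0.741
```

```bash
python3 - <<'E'
from h import *
s=r.sense();print(s['time_s'],s['tcp_pos'])
c,i=wcap("w2")
for p in [(.435,-.25,.019)]: print(fis(c,p))
u,v=fis(c,(.435,-.25,.019)).astype(int)
y0=max(v-75,0);x0=max(u-100,0);cr=i[y0:y0+150,x0:x0+200];print(x0,y0)
cv2.imwrite("pics/w2c.png",cv2.resize(cr,(800,600),interpolation=cv2.INTER_CUBIC))
E
```

```text
12.25 [ 0.43700776 -0.18918931  0.15012712]
[250.41095068 125.61356015]
150 50
```

View pics/w2c.png

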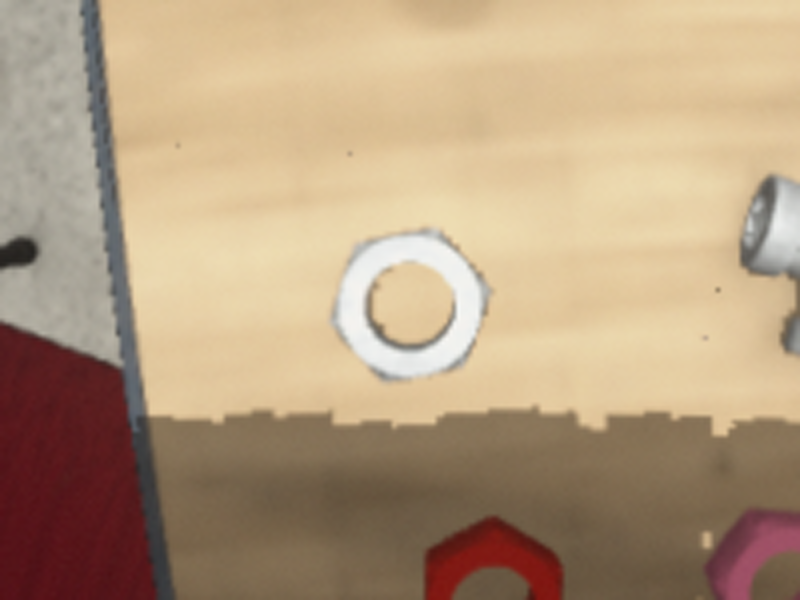

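The galvanised nut is in clear view. Its corners in the crop are about (433,230), (490,292), (468,365), (390,380), (333,315) and (357,245), so its centre is near (411,306).

```bash
python3 - <<'E'
from h import *
np.set_printoptions(precision=4,suppress=True)
c=json.load(open("pics/w2.json"));g=lambda u,v,z:fonz(c,150+u/4,50+v/4,z)
P=np.array([g(*p,.0175)[:2] for p in[(433,230),(490,292),(468,365),(390,380),(333,315),(357,245)]])
print(P,P.mean(0)); d=P-P.mean(0);print(np.degrees(np.arctan2(d[:,1],d[:,0]))%60,np.linalg.norm(d,axis=1))
print("hole",g(411,304,.019),"red",g(493,560,.019))
s=r.sense();print(np.degrees(np.arctan2(s['ee_rot'][1,0],s['ee_rot'][0,0])))
E
```

```text
[[ 0.4257 -0.2672]
 [ 0.413  -0.2505]
 [ 0.42   -0.2327]
 [ 0.4398 -0.2307]
 [ 0.4523 -0.2485]
 [ 0.4446 -0.2653]] [ 0.4326 -0.2491]
[9.0259 4.0885 7.336  8.5624 1.9889 6.7508] [0.0193 0.0196 0.0207 0.0198 0.0197 0.0201]
hole [ 0.4327 -0.2494  0.019 ] red [ 0.4178 -0.1818  0.019 ]
174.72725780336717
```

Emit:
drive_tool(commands=[1,-0.011,-0.15,0,-0.214,1,-0.011,-0.15,0,-0.214,1,-0.011,-0.15,-0.1,-0.214,1,-0.011,-0.15,-0.2,-0.214,1,-0.011,-0.15,-0.28,-0.214,1,-0.011,-0.15,-0.34,-0.214,1,-0.011,-0.15,-0.36,-0.214,1,-0.011,-0.15,-0.365,-0.214,1,-0.011,-0.15,-0.365,-0.214])

```text
time_s: 13.2
tcp_pos: [0.4338, -0.2496, 0.0052]
ee_rot: [[-0.916, 0.401, 0.002], [0.401, 0.916, -0.0], [-0.002, 0.0, -1.0]]
wrist_force: [0.5, -1.2, 0.2]
gripper_width: 1.0
```

Emit:
drive_tool(commands=[0.6,0,0,0,0,0.5,0,0,0,0,0.3,0,0,0,0,0.3,0,0,0,0,0.3,0,0,0,0,0.3,0,0,0,0,0.3,0,0,0,0,0.3,0,0,0,0])

```text
time_s: 14.0
tcp_pos: [0.4329, -0.25, 0.0043]
ee_rot: [[-0.915, 0.403, 0.0], [0.403, 0.915, -0.0], [-0.0, -0.0, -1.0]]
wrist_force: [-0.3, 0.2, 0.9]
gripper_width: 0.404
```

Emit:
drive_tool(commands=[0.3,0,0,0.06,0,0.3,0,0,0.16,0,0.3,0,0.1,0.1875,0.1,0.3,-0.0315,0.2,0.1875,0.212,0.3,-0.0315,0.3,0.1875,0.212,0.3,-0.0315,0.4,0.1875,0.212,0.3,-0.0315,0.47,0.1875,0.212,0.3,-0.0315,0.49,0.1875,0.212,0.3,-0.0315,0.49,0.12,0.212,0.3,-0.0315,0.49,0.08,0.212,0.3,-0.0315,0.49,0.065,0.212,0.3,-0.0315,0.49,0.065,0.212])

```text
time_s: 15.2
tcp_pos: [0.4196, -0.0545, 0.0296]
ee_rot: [[-0.995, 0.097, -0.002], [0.097, 0.995, -0.001], [0.002, -0.001, -1.0]]
wrist_force: [0.3, 0.2, -0.2]
gripper_width: 0.405
```

Emit:
drive_tool(commands=[0.3,0,0,-0.0025,0,0.3,0,0,-0.005,0,0.3,0,0,-0.005,0])

```text
time_s: 15.5
tcp_pos: [0.4206, -0.054, 0.0288]
ee_rot: [[-0.995, 0.097, 0.001], [0.097, 0.995, 0.0], [-0.001, 0.0, -1.0]]
wrist_force: [0.1, -0.7, -1.2]
gripper_width: 0.402
```

Emit:
drive_tool(commands=[0.3,0,0,-0.0025,0,0.3,0,0,-0.0025,0])

```text
time_s: 15.7
tcp_pos: [0.4202, -0.054, 0.0275]
ee_rot: [[-0.995, 0.096, 0.0], [0.096, 0.995, 0.0], [-0.0, 0.0, -1.0]]
wrist_force: [-1.4, -0.6, 0.3]
gripper_width: 0.401
```

Emit:
drive_tool(commands=[0.3,0,0,-0.0025,0,0.3,0,0,-0.0025,0])

```text
time_s: 15.9
tcp_pos: [0.4202, -0.0539, 0.0263]
ee_rot: [[-0.995, 0.096, 0.0], [0.096, 0.995, 0.0], [-0.0, 0.0, -1.0]]
wrist_force: [-0.2, -0.4, -0.5]
gripper_width: 0.399
```

```bash
python3 - <<'E'
from h import *
np.set_printoptions(precision=4,suppress=True)
print(r.sense()['wrist_force'])
c,i=wcap("w3");b=r.capture("side");cv2.imwrite("pics/side3.png",b)
A=cv2.resize(i[60:240,175:335],(533,600),interpolation=cv2.INTER_CUBIC)
B=cv2.resize(b[160:240,250:286],(267,600),interpolation=cv2.INTER_CUBIC)
cv2.imwrite("pics/w3c.png",np.hstack([A,B]))
E
```

```text
[-0.1813 -0.3503 -0.5112]
```

View pics/w3c.png

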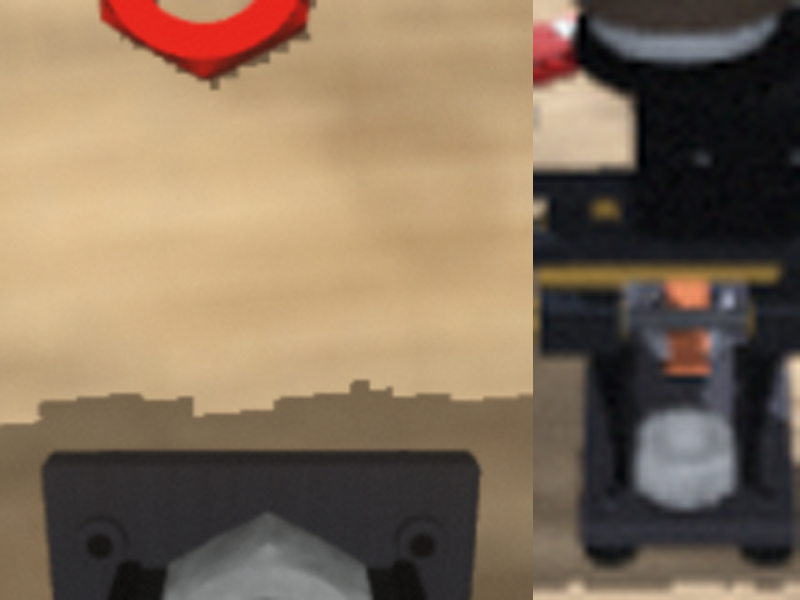

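Emit:
drive_tool(commands=[0.3,0,0,-0.0025,0,0.3,0,0,-0.0025,0])

```text
time_s: 16.2
tcp_pos: [0.4202, -0.0539, 0.0263]
ee_rot: [[-0.995, 0.096, -0.0], [0.096, 0.995, -0.0], [0.0, -0.0, -1.0]]
wrist_force: [-4.1, 1.4, 10.6]
gripper_width: 0.408
```

Emit:
drive_tool(commands=[0.3,0.0012,0.0124,0.0015,0,0.3,0.0024,0.0249,0.0015,0,0.3,0.0037,0.0373,0.0015,0,0.3,0.0049,0.0498,0.0015,0,0.3,0.0061,0.0622,0.0015,0,0.3,0.0073,0.0746,0.0015,0,0.3,0.0085,0.0871,0.0015,0,0.3,0.0098,0.0995,0.0015,0,0.3,0.0098,0.0995,0.0015,0])

```text
time_s: 17.1
tcp_pos: [0.4235, -0.0142, 0.0263]
ee_rot: [[-0.995, 0.095, -0.002], [0.095, 0.995, -0.001], [0.001, -0.001, -1.0]]
wrist_force: [-1.9, -3.1, 8.8]
gripper_width: 0.404
```

Emit:
drive_tool(commands=[0.3,0.0009,0.009,0,0,0.3,0.0018,0.018,0,0,0.3,0.0027,0.027,0,0,0.3,0.0034,0.035,0,0,0.3,0.0034,0.035,0,0])

```text
time_s: 17.6
tcp_pos: [0.4249, -0.0005, 0.0263]
ee_rot: [[-0.995, 0.096, -0.002], [0.096, 0.995, -0.001], [0.001, -0.001, -1.0]]
wrist_force: [-1.9, -4.9, 8.8]
gripper_width: 0.403
```

Emit:
drive_tool(commands=[0.3,0.0005,0.005,0,0,0.3,0.001,0.01,0,0,0.3,0.0015,0.015,0,0,0.3,0.002,0.02,0,0,0.3,0.002,0.02,0,0])

```text
time_s: 18.1
tcp_pos: [0.4256, 0.0074, 0.0263]
ee_rot: [[-0.995, 0.096, -0.002], [0.096, 0.995, -0.001], [0.001, -0.002, -1.0]]
wrist_force: [-1.2, -5.2, 8.0]
gripper_width: 0.405
```

Emit:
drive_tool(commands=[0.3,0.00025,0.0025,0,0,0.3,0.0005,0.005,0,0,0.3,0.0005,0.005,0,0])

```text
time_s: 18.4
tcp_pos: [0.4258, 0.009, 0.0263]
ee_rot: [[-0.995, 0.096, -0.002], [0.096, 0.995, -0.002], [0.002, -0.002, -1.0]]
wrist_force: [-0.8, -7.1, 8.6]
gripper_width: 0.401
```

Emit:
drive_tool(commands=[0.3,0.00025,0.0025,0,0,0.3,0.00025,0.0025,0,0])

```text
time_s: 18.6
tcp_pos: [0.4257, 0.0092, 0.0263]
ee_rot: [[-0.995, 0.095, -0.003], [0.095, 0.995, -0.003], [0.002, -0.003, -1.0]]
wrist_force: [0.6, -12.6, 8.3]
gripper_width: 0.403
```

Emit:
drive_tool(commands=[0.3,0.00025,0.0025,0,0,0.3,0.00025,0.0025,0,0])

```text
time_s: 18.8
tcp_pos: [0.4257, 0.0093, 0.0263]
ee_rot: [[-0.995, 0.095, -0.003], [0.095, 0.995, -0.004], [0.003, -0.005, -1.0]]
wrist_force: [3.2, -18.5, 7.7]
gripper_width: 0.401
```

Emit:
drive_tool(commands=[0.5,0,0,0,0,0.7,0,0,0,0,0.8,0,0,0,0,0.8,0,0,0,0,0.8,0,0,0,0])

```text
time_s: 19.3
tcp_pos: [0.4267, 0.0122, 0.0259]
ee_rot: [[-0.995, 0.096, -0.0], [0.096, 0.995, 0.0], [0.0, 0.0, -1.0]]
wrist_force: [-0.0, 0.1, -0.1]
gripper_width: 0.757
```

Emit:
drive_tool(commands=[0.8,0,0,0.02,0,0.8,0,0,0.08,0,0.8,0,0,0.18,0,0.8,0,0,0.3,0,0.8,0,0,0.4,0,0.8,0,0,0.45,0,0.8,0,0,0.45,0,0.8,0,0,0.45,0])

```text
time_s: 20.1
tcp_pos: [0.4262, 0.0119, 0.2062]
ee_rot: [[-0.995, 0.097, 0.0], [0.097, 0.995, 0.001], [-0.0, 0.001, -1.0]]
wrist_force: [-0.4, -0.2, -0.3]
gripper_width: 0.802
```

```bash
python3 - <<'E'
from h import *
np.set_printoptions(precision=4,suppress=True)
print(r.sense()['wrist_force'])
c,i=wcap("w4");b=r.capture("side");a=r.capture("scene");cv2.imwrite("pics/side4.png",b);cv2.imwrite("pics/scene4.png",a)
A=cv2.resize(i[80:245,195:327],(480,600),interpolation=cv2.INTER_CUBIC)
B=np.vstack([cv2.resize(b[165:240,245:325],(320,300),interpolation=cv2.INTER_CUBIC),cv2.resize(a[165:240,215:295],(320,300),interpolation=cv2.INTER_CUBIC)])
cv2.imwrite("pics/w4c.png",np.hstack([A,B]))
E
```

```text
[-0.4259 -0.1558 -0.2545]
```

View pics/w4c.png

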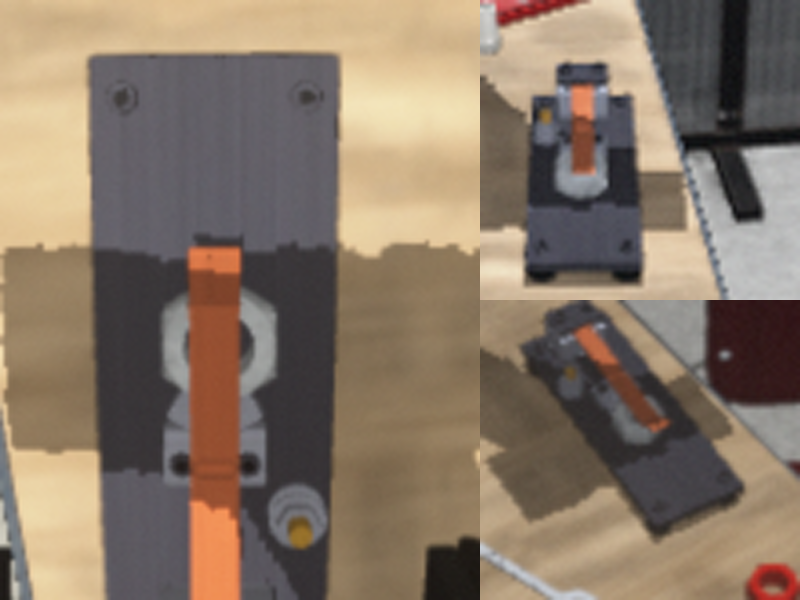

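The nut sits under the finger against the vee. Its flats in the crop are at x=162 and x=277, running from about y=305 to y=385. I'll check that against the home position.

```bash
python3 - <<'E'
from h import *
np.set_printoptions(precision=1,suppress=True)
c=json.load(open("pics/w4.json"));f=480/132
def px(q,o=(.4266,.0108,.0224),a=np.radians(84.4)):
    A=np.array([np.cos(a),np.sin(a)]);B=np.array([-A[1],A[0]])
    p=np.r_[np.array(o[:2])+q[0]*A+q[1]*B,o[2]+q[2]]
    return (fis(c,p)-[195,80])*f
S=1e-3
for n,q in dict(nearL=(-92,-40,0),nearR=(-92,40,0),cL1=(-10.4,-18,18),cL2=(10.4,-18,18),cR1=(-10.4,18,18),cR2=(10.4,18,18),hole=(0,0,19),studtop=(62,28,24),veeL=(11.2,-17,10),veeR=(11.2,17,10),tip=(-33,0,33)).items(): print(n,px(np.array(q)*S))
i=cv2.imread("pics/w4.png")[150:215,235:280]
cv2.imwrite("pics/w4d.png",cv2.convertScaleAbs(cv2.resize(i,None,fx=9,fy=9,interpolation=cv2.INTER_CUBIC),alpha=1.6))
E
```

```text
nearL [87.9 54.1]
nearR [340.5  54.2]
cL1 [156.2 315.3]
cL2 [157.1 379.6]
cR1 [271.8 315.4]
cR2 [270.9 379.6]
hole [214.  348.4]
studtop [299.5 536.7]
veeL [161.5 375.3]
veeR [266.6 375.3]
tip [213.9 251. ]
```

View pics/w4d.png

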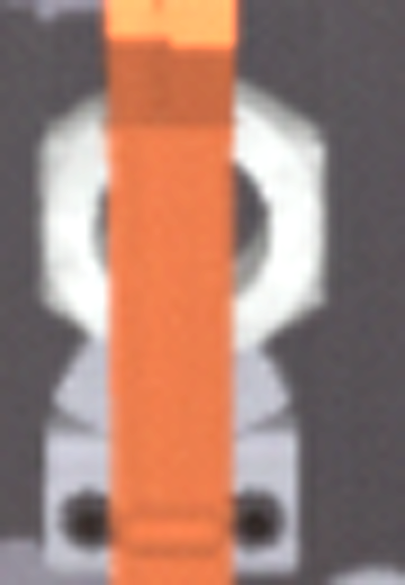

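The fore-and-aft position matches home: corners at y=315 and 378, against 315 and 380 predicted. Laterally the nut sits about 1.5 mm towards +y. That's within the 3 mm tolerance, but there is plenty of time, so I'll regrip it centred and press it home again.

Emit:
drive_tool(commands=[0.8,0.0028,-0.0025,-0.1,0,0.8,0.0028,-0.0025,-0.2,0,0.8,0.0028,-0.0025,-0.3,0,0.8,0.0028,-0.0025,-0.38,0,0.8,0.0028,-0.0025,-0.43,0,0.8,0.0028,-0.0025,-0.445,0,0.8,0.0028,-0.0025,-0.448,0,0.8,0.0028,-0.0025,-0.448,0,0.8,0.0028,-0.0025,-0.448,0])

```text
time_s: 21.15
tcp_pos: [0.4286, 0.0112, 0.0277]
ee_rot: [[-0.995, 0.096, 0.002], [0.096, 0.995, 0.001], [-0.002, 0.001, -1.0]]
wrist_force: [0.8, -0.2, 0.7]
gripper_width: 0.799
```

Emit:
drive_tool(commands=[0.6,0,0,0,0,0.5,0,0,0,0,0.3,0,0,0,0,0.3,0,0,0,0,0.3,0,0,0,0,0.3,0,0,0,0,0.3,0,0,0,0])

```text
time_s: 21.85
tcp_pos: [0.427, 0.0107, 0.0267]
ee_rot: [[-0.995, 0.097, -0.002], [0.097, 0.995, -0.0], [0.002, -0.001, -1.0]]
wrist_force: [-2.9, 1.5, 3.9]
gripper_width: 0.403
```

Emit:
drive_tool(commands=[0.3,0,0.0025,0,0,0.3,0,0.0025,0,0])

```text
time_s: 22.05
tcp_pos: [0.427, 0.0112, 0.0267]
ee_rot: [[-0.995, 0.096, -0.002], [0.096, 0.995, -0.001], [0.002, -0.001, -1.0]]
wrist_force: [-1.8, -3.6, 4.0]
gripper_width: 0.402
```

Emit:
drive_tool(commands=[0.3,0,0.0025,0,0,0.3,0,0.0025,0,0])

```text
time_s: 22.25
tcp_pos: [0.4271, 0.0116, 0.0267]
ee_rot: [[-0.995, 0.096, -0.002], [0.096, 0.995, -0.002], [0.002, -0.002, -1.0]]
wrist_force: [0.2, -8.6, 3.4]
gripper_width: 0.404
```

Emit:
drive_tool(commands=[0.3,0,0.0025,0,0,0.3,0,0.0025,0,0])

```text
time_s: 22.45
tcp_pos: [0.427, 0.0117, 0.0267]
ee_rot: [[-0.995, 0.096, -0.002], [0.096, 0.995, -0.003], [0.002, -0.003, -1.0]]
wrist_force: [0.9, -13.8, 3.1]
gripper_width: 0.403
```

Emit:
drive_tool(commands=[0.3,0,0.0025,0,0,0.3,0,0.0025,0,0])

```text
time_s: 22.65
tcp_pos: [0.427, 0.0119, 0.0267]
ee_rot: [[-0.995, 0.096, -0.003], [0.096, 0.995, -0.004], [0.003, -0.005, -1.0]]
wrist_force: [3.5, -20.2, 1.8]
gripper_width: 0.402
```

Hard against the stop again. Releasing and lifting.

Emit:
drive_tool(commands=[0.5,0,0,0,0,0.7,0,0,0,0,0.8,0,0,0,0,0.8,0,0,0,0,0.8,0,0,0,0])

```text
time_s: 23.15
tcp_pos: [0.428, 0.0153, 0.0268]
ee_rot: [[-0.995, 0.096, 0.001], [0.096, 0.995, 0.0], [-0.0, 0.0, -1.0]]
wrist_force: [0.2, -0.0, 0.9]
gripper_width: 0.756
```

Emit:
drive_tool(commands=[0.8,0,0,0.02,0,0.8,0,0,0.08,0,0.8,0,0,0.18,0,0.8,0,0,0.3,0,0.8,0,0,0.4,0,0.8,0,0,0.45,0,0.8,0,0,0.45,0,0.8,0,0,0.45,0])

```text
time_s: 23.95
tcp_pos: [0.4273, 0.0149, 0.207]
ee_rot: [[-0.995, 0.097, 0.001], [0.097, 0.995, 0.001], [-0.0, 0.001, -1.0]]
wrist_force: [0.1, 0.7, -1.2]
gripper_width: 0.8
```

```bash
python3 - <<'E'
from h import *
np.set_printoptions(precision=4,suppress=True)
s=r.sense();print(s['time_s'],s['wrist_force'],s['tcp_pos'])
c,i=wcap("w5");print(c['eye'],json.load(open('pics/w4.json'))['eye'])
b=r.capture("side");cv2.imwrite("pics/side5.png",b)
A=cv2.convertScaleAbs(cv2.resize(i[150:215,235:280],None,fx=9,fy=9,interpolation=cv2.INTER_CUBIC),alpha=1.6)
B=cv2.resize(b[165:240,250:300],(390,585),interpolation=cv2.INTER_CUBIC)
cv2.imwrite("pics/w5d.png",np.hstack([A,B]))
E
```

```text
23.95 [ 0.0905  0.7259 -1.1741] [0.4273 0.0149 0.207 ]
[0.41907792934595606, -0.06779975026518188, 0.3703543684895274] [0.41794137733584086, -0.07082173034363158, 0.3695354552611293]
```

View pics/w5d.png

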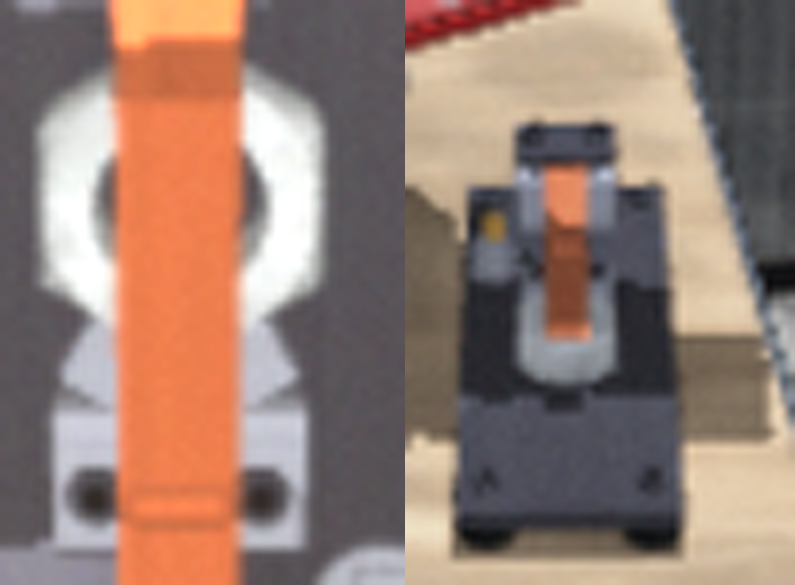

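The nut is now centred: 181 px, against 180 for the vee block and 179.5 for the strip. The robot is clear, so I'm handing in.

```bash
python3 -c "
from station import r
print(r.finish_job())"
```

```text
the job is handed in; nothing more can be done
None
```

I pressed the finger to a set, slid the nut corner first into the vee stop, let go, and handed the job in at about 24 s of the 67 s allowed. No verdict was reported.

- **Pressing:** I pressed on the bead at mid-span. The finger yielded at about 17 N, and the highest reading was 17.1 N vertical.
- **Set height:** The force fell to zero on unloading at a bead height that puts the free heel about 14.8 mm above the plate, within about 0.8 mm. I worked this out from touching the plate and the bead with the closed fingers, and did not measure the heel itself.
- **Nut position:** After the first release the camera showed the nut about 1.5 mm to one side. I gripped it again centred and pushed it against the stop with about 20 N. The last picture shows it in line with the vee and strip to within about 0.5 mm, with the robot clear.
- **Finger on the nut:** I could not measure this force. From the spring stiffness I felt, it should be about 3.4 N, within the 2.2 to 5.8 N wanted.
- **Other things:** I never went near the bolt, gas cup or electrode box, but did not measure their positions again at the end.

The plate height fitted from the pictures did not settle: the first fit gave 17.4 mm, below the stated 22 mm minimum. I used the touched value of 22.4 mm throughout.

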